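# Hang the ring spanners on their pins

### The arm

A 6-joint arm with a two-finger parallel gripper is mounted at the origin on the work surface; the furniture and walls round the work are solid. World frame = base frame: x ahead of the robot, y to its left, z up, the work surface at z = 0. Lengths are in m, angles in rad, forces in N, time in s.
With the tool pointing down it reaches from about 0.25 to 0.725 m from the base axis. Payload 4 kg.
Tool frame: the origin (TCP) lies midway between the tips of the shut fingers; the grasp point (between the pads) lies 19 mm behind it (bot.grip_point_offset is the distance from the TCP to the grasp point, in m); z points along the fingers, y is the line along which they close (so a half turn about z gives the same grasp; the last joint's range is limited). The gripper opens to 85 mm and grips with 20 to 120 N. Pads are 22 mm wide; open, the fingers measure 114 mm over their backs; the gripper's body (76 mm by 85 mm) begins 54 mm behind the grasp point. The pads swing forward as they close: fully open they stand 13 mm farther back than shut.
Start: joints at [-1.314, 0.241, 0.005, 1.335, 0, 1.571], TCP at [0.127, -0.484, 0.231] pointing down, gripper open.
Joint ranges: [-2.72, 2.72], [-1.05, 1.87], [-1.09, 1.28], [-1.99, 2.15], [-1.42, 1.44], [-3.14, 3.14]. Speed limits (rad/s): [2.79, 2.79, 3.14, 3.14, 3.14, 3.14].

### API

Orientations are given as a unit quaternion [x, y, z, w].
In Python, from workcell import bot gives the robot as it stands.
- The arm moves only by the tool step_arm, never from a script. Its argument "targets" is text: rows parted by semicolons, each of 7 numbers parted by spaces: the opening, from -1 (shut) to 1 (fully open), so that 0 is half open, then the shift along the world's x, y, z normalised to -1 to 1, where 1 is 0.5 m, then the turn, a rotation vector about the world's x, y, z normalised to -1 to 1, where 1 is pi/4 rad. In form: gripper x y z wx wy wz; .... A call has 1 to 10 rows; each row is the pose to reach, as a shift and turn from the pose commanded when the call began; what a row does not reach only later rows make up. A row lasts 1/12 s, in which the tool goes at most 41.7 mm and 7.16 degrees, less where a joint would pass 70% of its speed; a pose out of reach is approached as far as the arm can. A call with a number of a shift or a turn outside -1 to 1 is refused whole. A call with a gripper value outside its range is refused whole. The fingers move at their own pace and stop on an object; the grip force is fixed at half the most. Time passes only in rows, so rows that repeat a pose let the fingers close. It gives the time, the measured TCP pose, the force, the opening and the grip force at its end, in the units of the state.
- bot.get_obs(): the state, without advancing time (a new reading comes with each control period).
- bot.camera(name): name is "scene" or "top"; returns the picture (400x640x3 uint8, red, green, blue); there is no depth.
- bot.camera_info(name): a dict with "vertical_fov" (degrees; the focal length in pixels is half the picture's height over the tangent of half this angle, whatever the lens; pixels are square), "cx", "cy" (the principal point, pixels), "pose" (4x4, takes a point from camera to world coordinates). Camera axes: x right, y up, looking along -z (the intrinsics and any distortion apply to the point x, -y, -z); pixel columns grow to the right and rows downward; lengths in m; the calibration is good to about 2 mm. A picture is of the moment at which its call begins. camera_info takes no time and is no camera call.
- bot.job_done(): hands the job in; it is judged then, once.
The state is a dict: "clock": time; "joint_pos": joint angles; "joint_vel": joint speeds; "tau": joint torques, N m; "eef_pos": TCP position; "tool_rot": TCP orientation; "ft_force": force on the tool from outside, world axes, zero at the start; "ft_torque": the same for the moment, N m; "grip_width": finger opening in m; "grasp_force": force on a finger pad.
Only numpy, scipy, OpenCV 4.12 (cv2) and the standard library are available. Lean on these libraries where they do the work, as an engineer would, in place of code of your own. Each camera call takes 0.05 s, during which the arm holds its last target. There are 200 camera calls.

### The job

Tidy the two loose ring spanners away onto the sloping wooden rack: hang the larger one by its ring on the thick pin and the smaller one on the thin pin. Each ring must sit right down on the collar at the foot of its pin, with the handle pointing down the slope and resting on the lower rail. Leave the chuck jaw and the wooden offcut where they are.

Things in the scene. Friction and masses are not known exactly. Their poses are not given: they have to be found in the camera images.
- large_spanner_grip (a point): centre of the handle of the larger ring spanner, half-way up its thickness (6 mm above the bench at the start). Axes: x along the handle towards the ring, y across the handle, z through the thickness. Handle 18 mm wide, 12 mm thick, ends 80 mm behind this point; the ring's centre is 60 mm ahead. The spanner balances within 10 mm of this point
- large_spanner_eye (a point): centre of the ring's hole of the larger ring spanner, half-way through its thickness; hole 26 mm, ring 42 mm outside diameter; 60 mm ahead of the handle's centre, same axes
- small_spanner_grip (a point): centre of the handle of the smaller ring spanner, half-way up its thickness (6 mm above the bench at the start). Axes: x along the handle towards the ring, y across the handle, z through the thickness. Handle 14 mm wide, 12 mm thick, ends 80 mm behind this point; the ring's centre is 60 mm ahead. The spanner balances within 10 mm of this point
- small_spanner_eye (a point): centre of the ring's hole of the smaller ring spanner, half-way through its thickness; hole 15 mm, ring 29 mm outside diameter; 60 mm ahead of the handle's centre, same axes
- large_spanner: the larger ring spanner: plain flat steel, 12 mm thick throughout, one closed ring at the end of a straight handle, about 0.2 kg, lying flat on the bench at the start. Origin on its underside, under the handle's centre; x towards the ring, z through the thickness
- small_spanner: the smaller ring spanner: plain flat steel, 12 mm thick throughout, one closed ring at the end of a straight handle, about 0.2 kg, lying flat on the bench at the start. Origin on its underside, under the handle's centre; x towards the ring, z through the thickness
- thick_pin: the thicker steel pin on the rack: 20 mm diameter, 30 mm long, last 5 mm tapered, fixed. Origin: centre of its foot, on top of the collar (33 mm wide, 15 mm tall) where the hung ring rests. z along the pin to its free end, leaning 35 degrees from vertical to the rack's front; x up the slope, away from the front; y level, along the rail. Either pin may be the left one
- thin_pin: the thinner steel pin on the rack: 10 mm diameter, 30 mm long, last 5 mm tapered, fixed. Origin: centre of its foot, on top of the collar (23 mm wide, 15 mm tall) where the hung ring rests. z along the pin to its free end, leaning 35 degrees from vertical to the rack's front; x up the slope, away from the front; y level, along the rail. Either pin may be the left one
- rack: fixed sloping wooden rack, 160 mm wide, 165 mm high to the pin ends, on low rubber feet. Origin under its base; x to its back, y along its rails, z up. Upper rail: the two pins, 110 mm apart, feet 140 mm above the bench, 50 mm behind the origin. Lower rail: its face is level with the collars' tops, 105 to 130 mm down the slope from the pins. Between the rails 35 mm of room under the handles for fingertips
- chuck_jaw: bystander: grey steel chuck jaw segment, 32 x 44 x 30 mm, loose on the bench; origin under its centre
- offcut: bystander: small wooden offcut block, 28 x 62 x 22 mm, loose on the bench; origin under its centre

How it is judged:
At the end, for the whole second after the job is handed in: Larger ring on the thick pin, smaller on the thin pin: each hole centre within 6 mm of the pin axis both ways and under 11 mm above the collar top (6 when seated), spanner within 0.10 rad of the slope, handle centre over 45 mm down-slope of the pin, slower than 0.02 m/s (x of large_spanner_eye in the frame of thick_pin between -0.006 and 0.006 m and y of large_spanner_eye in the frame of thick_pin between -0.006 and 0.006 m and z of large_spanner_eye in the frame of thick_pin between 0 and 0.011 m and x of large_spanner_grip in the frame of thick_pin below -0.045 m and angle between the z axis of large_spanner and the z axis of thick_pin, either way round below 0.1 rad and linear speed of each of large_spanner, small_spanner below 0.02 m/s and x of small_spanner_eye in the frame of thin_pin between -0.006 and 0.006 m and y of small_spanner_eye in the frame of thin_pin between -0.006 and 0.006 m and z of small_spanner_eye in the frame of thin_pin between 0 and 0.011 m and x of small_spanner_grip in the frame of thin_pin below -0.045 m and angle between the z axis of small_spanner and the z axis of thin_pin, either way round below 0.1 rad); the robot touches nothing.
It fails at once if the chuck jaw or the offcut is pushed more than 30 mm from its place (distance of any of chuck_jaw, offcut from where it was at the start of the episode above 0.03 m).
It also fails if it takes over 66 s, if anything falls off the work surface, if the arm or the gripper's body presses on something with over 40 N, if the wrist force passes 120 N, or if a joint passes its speed limit or range.

## Working session

There is one attempt and no reset: what is moved stays moved. The work goes in short steps, Python scripts to look and compute and a tool call to move; the robot and the scene stay as the last step left them, time stands still between calls to the robot, and variables do not carry over. Pictures are saved under pics/ and viewed, at most 10 in all, crops included, and the job is handed in when it is done.

Besides the shell and the picture viewer there is one more tool, called after ">>>" by a JSON object that holds its "fn" and its "kwargs". step_arm: Moves the arm, as the interface text tells. Scaled input: -1 to 1 covers 0.5 m each way for a shift and pi/4 rad each way for a turn. Its arguments: {"type":"object","properties":{"targets":{"type":"string"}},"required":["targets"]}

```bash
mkdir -p pics; ls
python3 - <<'E'
from workcell import bot
import cv2
for n in("scene","top"):
    i=bot.camera_info(n); print(n,i)
    cv2.imwrite(f"pics/{n}0.png",bot.camera(n)[:,:,::-1])
print(bot.get_obs(), bot.grip_point_offset)
E
```

```text
pics
scene {'vertical_fov': 52.22904339902021, 'cx': 312.3911507596541, 'cy': 199.01226483935912, 'pose': array([[-0.80925756,  0.33874479, -0.47995226,  0.05257711],
       [-0.58743477, -0.46001744,  0.66581105,  0.77641839],
       [ 0.00475361,  0.82075326,  0.57126306,  0.62010899],
       [ 0.        ,  0.        ,  0.        ,  1.        ]])}
top {'vertical_fov': 45.22108303578243, 'cx': 316.2378731708855, 'cy': 201.7658288846559, 'pose': array([[ 0.01429171,  0.99239403, -0.12226949,  0.36481668],
       [-0.99980111,  0.0158842 ,  0.01205952,  0.21704464],
       [ 0.01390995,  0.12207282,  0.99242367,  1.05347613],
       [ 0.        ,  0.        ,  0.        ,  1.        ]])}
{'clock': 0.1, 'joint_pos': array([-1.31394961e+00,  2.41336676e-01,  3.82791726e-03,  1.33519146e+00,
        2.77951386e-06,  1.57077648e+00]), 'joint_vel': array([ 1.28435481e-03, -2.74588786e-04,  3.05150984e-03,  2.79096305e-04,
        5.00408281e-04, -2.61943441e-05]), 'tau': array([-6.84640509e-04, -3.73137438e+01,  2.53010291e+01,  1.09180095e-02,
        6.52511858e-05, -8.56595008e-07]), 'eef_pos': array([ 0.12687011, -0.48303918,  0.23049061]), 'tool_rot': array([ 9.91763328e-01,  1.28080428e-01, -1.20528783e-04, -9.44286929e-04]), 'ft_force': array([-0.01076017,  0.24951855, -0.54487447]), 'ft_torque': array([-0.01397928,  0.05556214, -0.02896877]), 'grasp_force': 0.0, 'grip_width': 0.08514852807165711} 0.0187
```

View pics/top0.png

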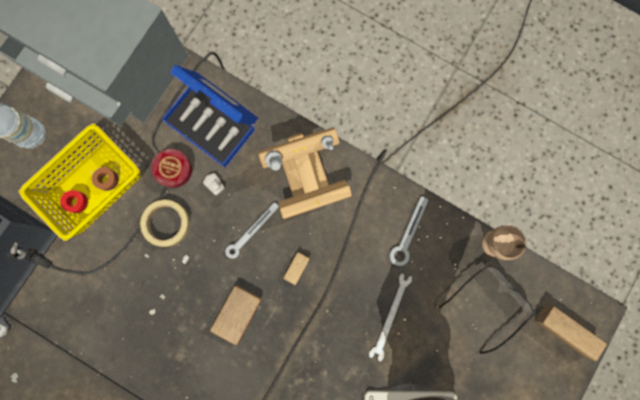

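View pics/scene0.png

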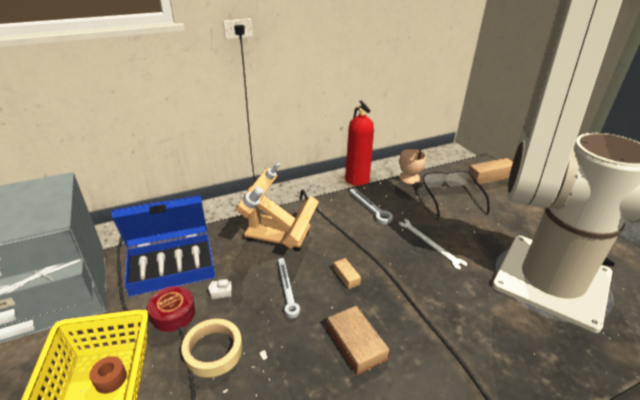

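The top view shows the large spanner with its ring at about (400,257) and handle end at (423,200). The small spanner's ring is at (232,252), with the handle end at (275,207). The rack has the thick pin at (273,160), the thin pin at (327,143) and the lower rail near (315,198). The offcut is at (296,268) and the chuck jaw at (213,183). I'll enlarge that region next.

Run:
```python
import cv2
im=cv2.imread("pics/top0.png")
a=cv2.resize(im[120:280,200:350],None,fx=3.3,fy=3.3,interpolation=cv2.INTER_CUBIC) # 495x528
b=cv2.resize(im[185:281,380:440],None,fx=5,fy=5,interpolation=cv2.INTER_CUBIC) #300x480
import numpy as np
c=np.zeros((528,795,3),np.uint8); c[:,:495]=a; c[:480,495:]=b
cv2.imwrite("pics/crop1.png",c)
s=cv2.imread("pics/scene0.png")
cv2.imwrite("pics/crop2.png",cv2.resize(s[150:330,230:410],None,fx=3.3,fy=3.3,interpolation=cv2.INTER_CUBIC))
```

```text
(no output)
```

View pics/crop1.png

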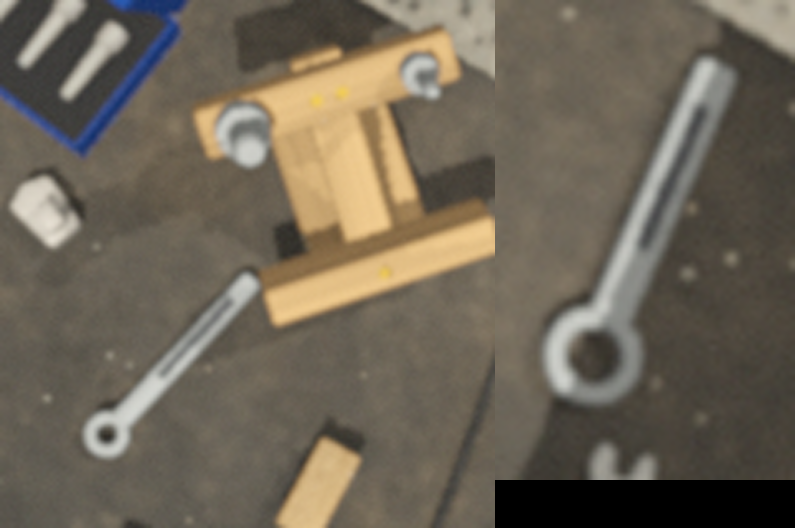

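View pics/crop2.png

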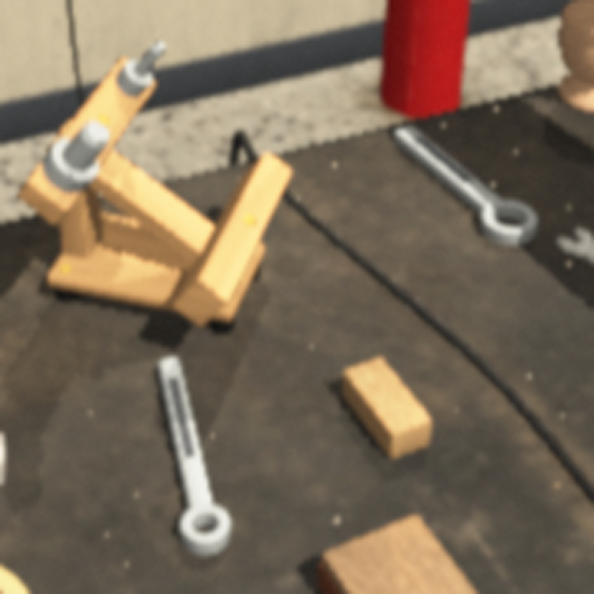

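Crop 1 gives the small ring at crop (107,435) with its handle end at (250,279), and the large ring at (593,355) with its end at (716,63). The thick collar and tip are at (243,134) and (250,150), the thin ones at (420,76) and (433,90). The scene crop shows the same items, with the thick tip at (96,133), the thin tip at (158,47), the small ring at (205,527) and the large ring at (508,221). Now I'll fit poses.

```bash
cat > h.py <<'E'
import numpy as np, cv2
from workcell import bot
from scipy.optimize import least_squares
from scipy.spatial.transform import Rotation as R
INF={n:bot.camera_info(n) for n in("scene","top")}
def proj(n,p):
    i=INF[n]; P=i["pose"]; f=200/np.tan(np.radians(i["vertical_fov"])/2)
    c=(np.atleast_2d(p)-P[:3,3])@P[:3,:3]
    return np.c_[i["cx"]+f*c[:,0]/-c[:,2], i["cy"]-f*c[:,1]/-c[:,2]]
def ray(n,uv):
    i=INF[n]; P=i["pose"]; f=200/np.tan(np.radians(i["vertical_fov"])/2)
    d=P[:3,:3]@np.array([(uv[0]-i["cx"])/f,-(uv[1]-i["cy"])/f,-1]); return P[:3,3],d
def atz(n,uv,z):
    o,d=ray(n,uv); return o+d*(z-o[2])/d[2]
def pose2(q,pts):
    c,s=np.cos(q[2]),np.sin(q[2]); p=np.array(pts,float)
    return np.c_[q[0]+c*p[:,0]-s*p[:,1], q[1]+s*p[:,0]+c*p[:,1], p[:,2]]
def fit(obs,q0):  # obs: list (cam,uv,localpt)
    f=lambda q: np.concatenate([(proj(n,pose2(q,[p]))[0]-uv) for n,uv,p in obs])
    r=least_squares(f,q0); return r.x,r.fun.reshape(-1,2)
AX=np.array([-np.sin(np.radians(35)),0,np.cos(np.radians(35))])
UP=np.array([np.cos(np.radians(35)),0,np.sin(np.radians(35))])
def pin(y,h): return np.array([.05,y,.14])+AX*h
E
cat > m1.py <<'E'
from h import *
np.set_printoptions(precision=4,suppress=True)
T=lambda x,y:np.array([200+(x+.5)/3.3-.5,120+(y+.5)/3.3-.5])
L=lambda x,y:np.array([380+(x-494.5)/5-.5,185+(y+.5)/5-.5])
S=lambda x,y:np.array([230+(x+.5)/3.3-.5,150+(y+.5)/3.3-.5])
print("small",fit([("top",T(107,435),[.06,0,.012]),("top",T(250,279),[-.08,0,.012]),("scene",S(205,523),[.06,0,.012]),("scene",S(168,360),[-.08,0,.012])],[.3,.3,2.4]))
print("large",fit([("top",L(593,355),[.06,0,.012]),("top",L(716,63),[-.08,0,.012]),("scene",S(508,218),[.06,0,.012]),("scene",S(403,130),[-.08,0,.012])],[.3,.1,2.7]))
q,r=fit([("top",T(250,150),pin(.055,.03)),("top",T(433,90),pin(-.055,.03)),("top",T(243,134),pin(.055,0)),("top",T(420,74),pin(-.055,0)),
 ("scene",S(96,133),pin(.055,.03)),("scene",S(158,47),pin(-.055,.03)),("scene",S(72,160),pin(.055,0)),("scene",S(137,75),pin(-.055,0))],[.4,.25,.3])
print("rack",q,r); print(pose2(q,[pin(.055,0),pin(-.055,0)]))
print("offcut",atz("top",(296,268),.02),"jaw",atz("top",(213,183),.02))
E
python3 m1.py
```

```text
small (array([0.427 , 0.3442, 2.4203]), array([[ 0.1016,  0.2152],
       [ 0.9471, -0.3289],
       [-0.0303,  0.9443],
       [-0.47  ,  0.0381]]))
large (array([ 0.4335, -0.0005,  2.73  ]), array([[ 0.0017,  0.1385],
       [ 0.4618,  0.0881],
       [ 0.0988,  0.4788],
       [-0.6825,  0.0242]]))
rack [0.5293 0.2212 0.3439] [[ 0.0022  0.4857]
 [-0.1986  0.3195]
 [ 0.2246 -0.4473]
 [ 0.2997 -0.0618]
 [-0.2314 -0.0205]
 [-0.0541 -0.0977]
 [ 0.1197  0.411 ]
 [-0.3318 -0.269 ]]
[[0.5578 0.2898 0.14  ]
 [0.5949 0.1862 0.14  ]]
offcut [0.3493 0.2456 0.02  ] jaw [0.5296 0.4293 0.02  ]
```

>>> {"fn": "step_arm", "kwargs": {"targets": "1 0.4 0.2 0 0 0 0.965;1 0.4 0.2 0 0 0 0.965;1 0.4 0.2 0 0 0 0.965;1 0.4 0.2 0 0 0 0.965;1 0.4 0.2 0 0 0 0.965;1 0.4 0.2 0 0 0 0.965;1 0.4 0.2 0 0 0 0.965"}}

```text
clock: 0.68
eef_pos: [0.33, -0.3815, 0.2307]
tool_rot: [0.872, 0.49, 0.0, -0.001]
ft_force: [0.4, -0.5, -1.0]
grip_width: 0.0855
grasp_force: 0.0
```

>>> {"fn": "step_arm", "kwargs": {"targets": "1 0.2 0.4 0 0 0 0.965;1 0.2 0.4 0 0 0 0.965;1 0.2 0.4 0 0 0 0.965;1 0.2 0.4 0 0 0 0.965;1 0.2 0.4 0 0 0 0.965;1 0.2 0.4 0 0 0 0.965;1 0.2 0.4 0 0 0 0.965"}}

```text
clock: 1.27
eef_pos: [0.4275, -0.1812, 0.231]
tool_rot: [0.63, 0.777, 0.0, -0.0]
ft_force: [-0.0, -0.7, 0.5]
grip_width: 0.0853
grasp_force: 0.0
```

>>> {"fn": "step_arm", "kwargs": {"targets": "1 0 0.4 0 0 0 0.965;1 0 0.4 0 0 0 0.965;1 0 0.4 0 0 0 0.965;1 0 0.4 0 0 0 0.965;1 0 0.4 0 0 0 0.965;1 0 0.4 0 0 0 0.965;1 0 0.4 0 0 0 0.965"}}

```text
clock: 1.85
eef_pos: [0.4266, 0.0167, 0.2311]
tool_rot: [0.3, 0.954, -0.001, -0.0]
ft_force: [0.1, -0.6, -0.2]
grip_width: 0.0855
grasp_force: 0.0
```

>>> {"fn": "step_arm", "kwargs": {"targets": "1 0 0.4 0 0 0 0.965;1 0 0.4 0 0 0 0.965;1 0 0.4 0 0 0 0.965;1 0 0.4 0 0 0 0.965;1 0 0.4 0 0 0 0.965;1 0 0.4 0 0 0 0.965;1 0 0.4 0 0 0 0.965"}}

```text
clock: 2.43
eef_pos: [0.4275, 0.2161, 0.2307]
tool_rot: [-0.072, 0.997, -0.001, -0.0]
ft_force: [-0.0, -0.3, -0.4]
grip_width: 0.0853
grasp_force: 0.0
```

>>> {"fn": "step_arm", "kwargs": {"targets": "1 0 0.254 0 0 0 0.965;1 0 0.254 0 0 0 0.965;1 0 0.254 0 0 0 0.965;1 0 0.254 0 0 0 0.965;1 0 0.254 0 0 0 0.965;1 0 0.254 0 0 0 0.965;1 0 0.254 0 0 0 0.965"}}

```text
clock: 3.02
eef_pos: [0.4282, 0.3411, 0.2309]
tool_rot: [-0.434, 0.901, -0.001, -0.001]
ft_force: [0.2, 0.5, 0.5]
grip_width: 0.0855
grasp_force: 0.0
```

>>> {"fn": "step_arm", "kwargs": {"targets": "1 0 0 0 0 0 0.965;1 0 0 0 0 0 0.965;1 0 0 0 0 0 0.965;1 0 0 0 0 0 0.965;1 0 0 0 0 0 0.965;1 0 0 0 0 0 0.965;1 0 0 0 0 0 0.965"}}

```text
clock: 3.6
eef_pos: [0.428, 0.3413, 0.2313]
tool_rot: [0.736, -0.677, 0.0, 0.0]
ft_force: [-0.3, -0.4, -0.4]
grip_width: 0.0853
grasp_force: 0.0
```

>>> {"fn": "step_arm", "kwargs": {"targets": "1 0 0 -0.25 0 0 0.965;1 0 0 -0.25 0 0 0.965;1 0 0 -0.25 0 0 0.965;1 0 0 -0.25 0 0 0.965;1 0 0 -0.25 0 0 0.965;1 0 0 -0.25 0 0 0.965;1 0 0 -0.25 0 0 0.965;1 0 0 -0.25 0 0 0.965"}}

```text
clock: 4.27
eef_pos: [0.4277, 0.3423, 0.1064]
tool_rot: [0.934, -0.357, 0.0, 0.0]
ft_force: [-1.0, 0.2, -0.6]
grip_width: 0.0855
grasp_force: 0.0
```

Run:
```python
from h import *
np.set_printoptions(precision=4,suppress=True)
o=bot.get_obs(); print(o["clock"],o["eef_pos"],o["joint_pos"],o["ft_force"])
M=R.from_quat(o["tool_rot"]).as_matrix(); print(M, np.degrees(np.arctan2(M[1,0],M[0,0])))
```

```text
4.2667 [0.4277 0.3423 0.1064] [ 0.6752  0.4181 -0.0807  1.072  -0.0002 -1.7358] [-0.9672  0.1838 -0.6491]
[[ 0.7448 -0.6673  0.0001]
 [-0.6673 -0.7448 -0.0002]
 [ 0.0002  0.0001 -1.    ]] -41.85958138256455
```

>>> {"fn": "step_arm", "kwargs": {"targets": "1 -0.0014 0.0034 -0.08 0 0 0.012;1 -0.0014 0.0034 -0.15 0 0 0.012;1 -0.0014 0.0034 -0.195 0 0 0.012;1 -0.0014 0.0034 -0.206 0 0 0.012;1 -0.0014 0.0034 -0.206 0 0 0.012;-1 -0.0014 0.0034 -0.206 0 0 0.012;-1 -0.0014 0.0034 -0.206 0 0 0.012;-1 -0.0014 0.0034 -0.206 0 0 0.012;-1 -0.0014 0.0034 -0.206 0 0 0.012;-1 -0.0014 0.0034 -0.206 0 0 0.012"}}

```text
clock: 5.1
eef_pos: [0.427, 0.3457, 0.0045]
tool_rot: [0.937, -0.349, 0.001, -0.001]
ft_force: [0.1, 0.2, -0.1]
grip_width: 0.0255
grasp_force: 0.0
```

>>> {"fn": "step_arm", "kwargs": {"targets": "-1 0 0 0 0 0 0;-1 0 0 0 0 0 0;-1 0 0 0 0 0 0;-1 0 0 0 0 0 0;-1 0 0 0 0 0 0"}}

```text
clock: 5.52
eef_pos: [0.4268, 0.3455, 0.0044]
tool_rot: [0.937, -0.348, 0.0, -0.001]
ft_force: [-0.6, -1.2, 5.5]
grip_width: 0.0117
grasp_force: 60.5
```

```bash
cat >> h.py <<'E'
Q=np.array([0.5293,0.2212,0.3439])
def goal(y,h,eye,q=Q):
    """tool pos, rotation with eye (in tool frame) at height h above collar of pin at rack y"""
    Z=R.from_euler("z",q[2]).as_matrix()
    Rt=Z@np.c_[-UP,[0,1,0],-AX]
    return pose2(q,[pin(y,h)])[0]-Rt@eye, Rt
def delta(y,h,eye,q=Q):
    o=bot.get_obs(); p,Rt=goal(y,h,eye,q)
    dr=(R.from_matrix(Rt)*R.from_quat(o["tool_rot"]).inv()).as_rotvec()
    return o["clock"],p,o["eef_pos"],(p-o["eef_pos"])/.5,dr/(np.pi/4)
E
python3 - <<'E'
from h import *
np.set_printoptions(precision=4,suppress=True)
e=np.array([-.059,0,-.0016])
for h in(.075,.006): print(goal(-.055,h,e))
print(delta(-.055,.075,e))
E
```

```text
(array([0.5098, 0.1558, 0.1663]), array([[-0.7712, -0.3372,  0.54  ],
       [-0.2762,  0.9414,  0.1934],
       [-0.5736,  0.    , -0.8192]]))
(array([0.547 , 0.1691, 0.1098]), array([[-0.7712, -0.3372,  0.54  ],
       [-0.2762,  0.9414,  0.1934],
       [-0.5736,  0.    , -0.8192]]))
(5.5167, array([0.5098, 0.1558, 0.1663]), array([0.4268, 0.3455, 0.0044]), array([ 0.166 , -0.3795,  0.3238]), array([ 0.919 , -0.1686, -2.5583]))
```

>>> {"fn": "step_arm", "kwargs": {"targets": "-1 0 0 0.08 0 0 0;-1 0 0 0.16 0 0 0;-1 0 0 0.24 0 0 0;-1 0 0 0.32 0 0 0;-1 0 0 0.4 0 0 0;-1 0 0 0.48 0 0 0;-1 0 0 0.5 0 0 0;-1 0 0 0.5 0 0 0"}}

```text
clock: 6.18
eef_pos: [0.4279, 0.3464, 0.2572]
tool_rot: [0.937, -0.348, 0.002, -0.003]
ft_force: [0.3, 0.2, -2.3]
grip_width: 0.0119
grasp_force: 60.5
```

>>> {"fn": "step_arm", "kwargs": {"targets": "-1 0.055 -0.127 0 0 0 -0.885;-1 0.055 -0.127 0 0 0 -0.885;-1 0.055 -0.127 0 0 0 -0.885;-1 0.055 -0.127 0 0 0 -0.885;-1 0.055 -0.127 0 0 0 -0.885;-1 0.055 -0.127 0 0 0 -0.885;-1 0.055 -0.127 0 0 0 -0.885"}}

```text
clock: 6.77
eef_pos: [0.4525, 0.2806, 0.25]
tool_rot: [0.762, -0.647, -0.001, 0.003]
ft_force: [0.8, -0.4, -2.4]
grip_width: 0.0118
grasp_force: 60.4
```

>>> {"fn": "step_arm", "kwargs": {"targets": "-1 0.055 -0.127 0 0 0 -0.885;-1 0.055 -0.127 0 0 0 -0.885;-1 0.055 -0.127 0 0 0 -0.885;-1 0.055 -0.127 0 0 0 -0.885;-1 0.055 -0.127 0 0 0 -0.885;-1 0.055 -0.127 0 0 0 -0.885;-1 0.055 -0.127 0 0 0 -0.885"}}

```text
clock: 7.35
eef_pos: [0.4804, 0.2176, 0.2511]
tool_rot: [-0.497, 0.868, 0.0, -0.002]
ft_force: [-0.0, 1.2, -2.3]
grip_width: 0.0117
grasp_force: 60.4
```

>>> {"fn": "step_arm", "kwargs": {"targets": "-1 0.055 -0.127 0 0 0 -0.885;-1 0.055 -0.127 0 0 0 -0.885;-1 0.055 -0.127 0 0 0 -0.885;-1 0.055 -0.127 0 0 0 -0.885;-1 0.055 -0.127 0 0 0 -0.885;-1 0.055 -0.127 0 0 0 -0.885;-1 0.055 -0.127 0 0 0 -0.885"}}

```text
clock: 7.93
eef_pos: [0.5081, 0.1544, 0.2518]
tool_rot: [-0.172, 0.985, -0.0, -0.001]
ft_force: [0.2, 0.2, -2.8]
grip_width: 0.0118
grasp_force: 60.5
```

>>> {"fn": "step_arm", "kwargs": {"targets": "-1 0 0 0 0.262 -0.732 0;-1 0 0 0 0.262 -0.732 0;-1 0 0 0 0.262 -0.732 0;-1 0 0 0 0.262 -0.732 0;-1 0 0 0 0.262 -0.732 0;-1 0 0 0 0.262 -0.732 0;-1 0 0 0 0.262 -0.732 0"}}

```text
clock: 8.52
eef_pos: [0.5039, 0.1533, 0.2485]
tool_rot: [-0.165, 0.941, 0.05, 0.291]
ft_force: [0.6, -0.2, -1.1]
grip_width: 0.0115
grasp_force: 60.5
```

Run:
```python
from h import *
np.set_printoptions(precision=4,suppress=True)
e=np.array([-.059,0,-.0016])
print(delta(-.055,.075,e)); print(bot.get_obs()["joint_pos"])
```

```text
(8.5167, array([0.5098, 0.1558, 0.1663]), array([0.5039, 0.1533, 0.2485]), array([ 0.0118,  0.005 , -0.1645]), array([ 0.0069, -0.0127, -0.0041]))
[ 0.2715 -0.1308 -0.536   0.5671  0.0412 -0.0634]
```

>>> {"fn": "step_arm", "kwargs": {"targets": "-1 0.028 0.011 -0.07 0.007 -0.013 -0.004;-1 0.028 0.011 -0.14 0.007 -0.013 -0.004;-1 0.028 0.011 -0.18 0.007 -0.013 -0.004;-1 0.028 0.011 -0.189 0.007 -0.013 -0.004;-1 0.028 0.011 -0.189 0.007 -0.013 -0.004;-1 0.028 0.011 -0.189 0.007 -0.013 -0.004"}}

```text
clock: 9.02
eef_pos: [0.5256, 0.161, 0.161]
tool_rot: [-0.162, 0.938, 0.053, 0.303]
ft_force: [-0.0, -0.4, -2.2]
grip_width: 0.012
grasp_force: 60.5
```

```bash
cat > look.py <<'E'
from h import *
import sys
name,ct,cs=sys.argv[1],eval(sys.argv[2]),eval(sys.argv[3]) # crop origins
out=[]
for n,(x,y) in(("top",ct),("scene",cs)):
    im=bot.camera(n)[:,:,::-1]; cv2.imwrite(f"pics/{name}_{n}.png",im)
    out.append(cv2.resize(im[y:y+90,x:x+66],None,fx=6,fy=6,interpolation=cv2.INTER_CUBIC))
cv2.imwrite(f"pics/{name}.png",np.hstack(out))
E
python3 look.py hov1 "(292,105)" "(238,140)"
python3 - <<'E'
from h import *
np.set_printoptions(precision=4,suppress=True)
e=np.array([-.059,0,-.0016])
print(delta(-.055,.060,e))
o=bot.get_obs(); M=R.from_quat(o["tool_rot"]).as_matrix(); p=o["eef_pos"]+M@e
for n,c in(("top",(292,105)),("scene",(238,140))): print(n,[(proj(n,x)[0]-c+.5)*6-.5 for x in (p,p-M[:,2]*.006,p+M[:,2]*.006,pose2(Q,[pin(-.055,.03)]),pose2(Q,[pin(-.055,0)]))])
E
```

```text
(9.1167, array([0.5179, 0.1587, 0.154 ]), array([0.5256, 0.161 , 0.1619]), array([-0.0154, -0.0045, -0.0159]), array([-0.0074,  0.019 ,  0.0024]))
top [array([251.4256, 259.4971]), array([256.0316, 266.5552]), array([246.8743, 252.5225]), array([234.3355, 255.9482]), array([213.6915, 224.5707])]
scene [array([261.0991,  68.7104]), array([269.744 ,  58.1178]), array([252.5236,  79.218 ]), array([239.2644, 145.3273]), array([199.4166, 195.2104])]
```

View pics/hov1.png

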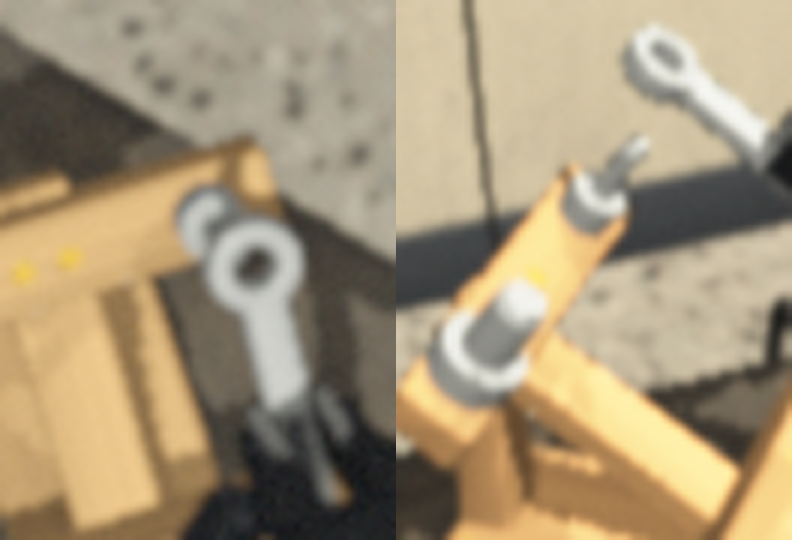

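The ring's image matches its predicted position to under 1 px, and the thin pin appears about 0.7 mm further down-slope than my fit. I'll come down to just above the tip and let it settle.

>>> {"fn": "step_arm", "kwargs": {"targets": "-1 0.005 0.003 -0.05 -0.007 0.019 0.002;-1 0.005 0.003 -0.05 -0.007 0.019 0.002;-1 0.005 0.003 -0.05 -0.007 0.019 0.002;-1 0.005 0.003 -0.05 -0.007 0.019 0.002;-1 0.005 0.003 -0.05 -0.007 0.019 0.002;-1 0.005 0.003 -0.05 -0.007 0.019 0.002"}}

```text
clock: 9.62
eef_pos: [0.526, 0.1618, 0.1354]
tool_rot: [-0.163, 0.94, 0.052, 0.295]
ft_force: [0.1, 0.2, -2.5]
grip_width: 0.0118
grasp_force: 60.5
```

```bash
cat > d.py <<'E'
from h import *
import sys
np.set_printoptions(precision=4,suppress=True)
y,h=float(sys.argv[1]),float(sys.argv[2]); e=np.array(eval(sys.argv[3])); off=np.array(eval(sys.argv[4]))  # off: rack x,y of pin frame
Z=R.from_euler("z",Q[2]).as_matrix(); B=Z@np.c_[UP,[0,1,0],AX]
o=bot.get_obs(); M=R.from_quat(o["tool_rot"]).as_matrix(); E=o["eef_pos"]+M@e
f=pose2(Q,[pin(y,0)])[0]+B@np.r_[off,0]
print("eye in pin frame mm",1000*B.T@(E-f)); print("spanner z in pin",-B.T@M[:,2])
p,Rt=goal(y,h,e); p=p+B@np.r_[off,0]
print("norm shift",(p-o["eef_pos"])/.5,"turn",(R.from_matrix(Rt)*R.from_quat(o["tool_rot"]).inv()).as_rotvec()/(np.pi/4))
print("per 10mm down",-B[:,2]*.01/.5,"F pin",B.T@o["ft_force"],o["clock"],o["grip_width"])
E
python3 d.py -.055 .030 "[-.059,0,-.0016]" "[-.0007,0]"; python3 look.py hov2 "(292,105)" "(238,140)"
```

```text
eye in pin frame mm [-2.8268  0.0682 39.6217]
spanner z in pin [ 0.002  -0.0001  1.    ]
norm shift [ 0.015   0.0051 -0.0127] turn [-0.     -0.0028  0.0012]
per 10mm down [ 0.0108  0.0039 -0.0164] F pin [-1.3477  0.1584 -2.1587] 9.6167 0.011820658425766187
```

View pics/hov2.png

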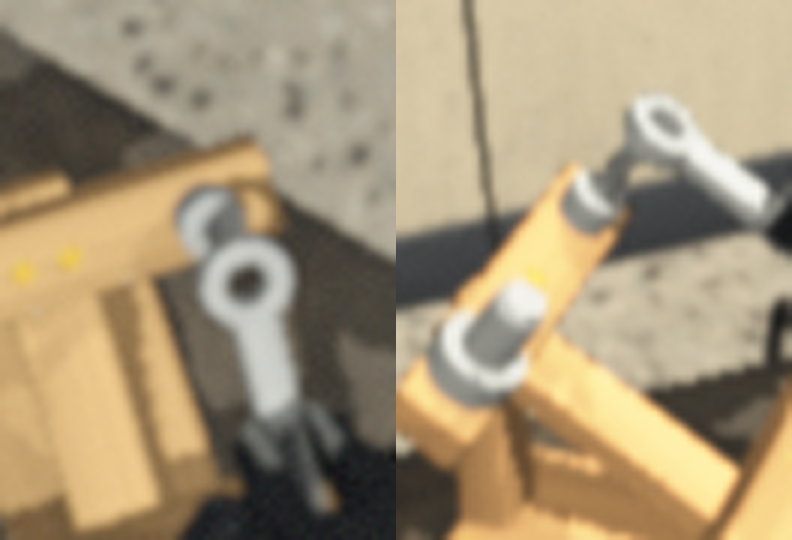

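The ring sits just above the thin pin, about 2.8 mm low along the slope. I'll correct that laterally and then slide down along the pin.

>>> {"fn": "step_arm", "kwargs": {"targets": "-1 0.0044 0.0016 0.0032 0 -0.003 0.001;-1 0.0044 0.0016 0.0032 0 -0.003 0.001;-1 0.0044 0.0016 0.0032 0 -0.003 0.001;-1 0.0098 0.0036 -0.005 0 -0.003 0.001;-1 0.0152 0.0055 -0.0132 0 -0.003 0.001;-1 0.0206 0.0075 -0.0214 0 -0.003 0.001;-1 0.0206 0.0075 -0.0214 0 -0.003 0.001;-1 0.0206 0.0075 -0.0214 0 -0.003 0.001"}}

```text
clock: 10.38
eef_pos: [0.5355, 0.1653, 0.1223]
tool_rot: [-0.163, 0.94, 0.051, 0.294]
ft_force: [0.4, 0.2, -1.9]
grip_width: 0.0119
grasp_force: 60.5
```

```bash
python3 d.py -.055 .010 "[-.059,0,-.0016]" "[-.0007,0]"
```

```text
eye in pin frame mm [-2.079   0.3061 23.0336]
spanner z in pin [ 0.0038 -0.0002  1.    ]
norm shift [ 0.0177  0.0057 -0.0193] turn [ 0.0013 -0.0046  0.0001]
per 10mm down [ 0.0108  0.0039 -0.0164] F pin [-0.7039  0.0941 -1.7673] 10.3833 0.011864775876909888
```

>>> {"fn": "step_arm", "kwargs": {"targets": "-1 0.004 0.0015 -0.004 0 -0.004 0;-1 0.0085 0.0033 -0.011 0 -0.004 0;-1 0.0125 0.0045 -0.0155 0 -0.004 0;-1 0.0155 0.0057 -0.0202 0 -0.004 0;-1 0.0155 0.0057 -0.0202 0 -0.004 0;-1 0.0155 0.0057 -0.0202 0 -0.004 0"}}

```text
clock: 10.88
eef_pos: [0.5433, 0.1682, 0.1127]
tool_rot: [-0.163, 0.94, 0.051, 0.296]
ft_force: [-0.3, 0.3, -2.8]
grip_width: 0.0119
grasp_force: 60.5
```

```bash
python3 d.py -.055 .006 "[-.059,0,-.0016]" "[-.0007,0]"; python3 look.py hov3 "(292,105)" "(238,140)"
```

```text
eye in pin frame mm [-0.8159  0.3993 10.607 ]
spanner z in pin [0.0001 0.0007 1.    ]
norm shift [ 0.0065  0.0015 -0.0066] turn [0.001  0.0002 0.0002]
per 10mm down [ 0.0108  0.0039 -0.0164] F pin [-1.7061  0.3715 -2.1793] 10.8833 0.011867527005109875
```

View pics/hov3.png

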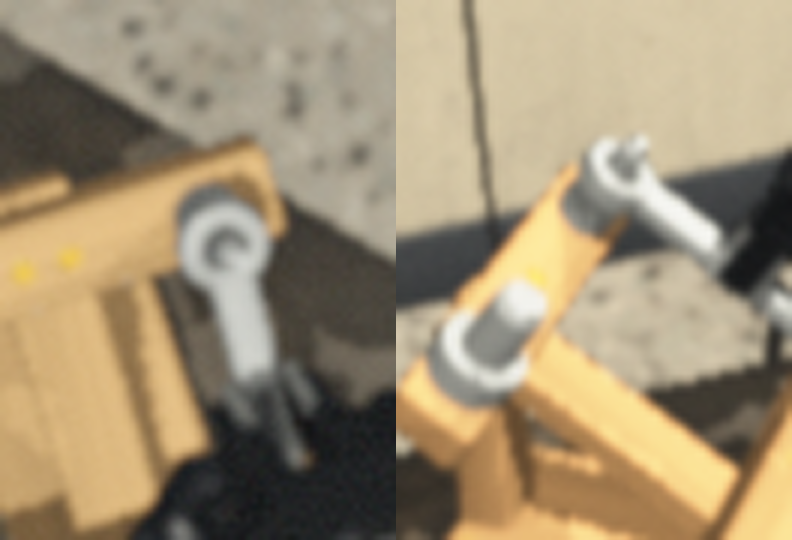

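The thin pin is through the ring and near the collar. I'll lower the last few millimetres, release, and back off along the pin axis.

>>> {"fn": "step_arm", "kwargs": {"targets": "-1 0.003 0.001 -0.0035 0 0 0;-1 0.0055 0.0015 -0.006 0 0 0;-1 0.0055 0.0015 -0.006 0 0 0;-1 0.0055 0.0015 -0.006 0 0 0;-0.2 0.0055 0.0015 -0.006 0 0 0;-0.2 0.0055 0.0015 -0.006 0 0 0;-0.2 0.0055 0.0015 -0.006 0 0 0;-0.2 0.0055 0.0015 -0.006 0 0 0;-0.2 0.0055 0.0015 -0.006 0 0 0"}}

```text
clock: 11.73
eef_pos: [0.5464, 0.169, 0.1104]
tool_rot: [-0.163, 0.939, 0.051, 0.297]
ft_force: [0.3, -0.5, 0.5]
grip_width: 0.0342
grasp_force: 0.0
```

>>> {"fn": "step_arm", "kwargs": {"targets": "-0.2 -0.02 -0.007 0.03 0 0 0;-0.2 -0.05 -0.018 0.08 0 0 0;-0.2 -0.09 -0.032 0.14 0 0 0;-0.2 -0.13 -0.047 0.2 0 0 0;-0.2 -0.15 -0.054 0.23 0 0 0;-0.2 -0.15 -0.054 0.23 0 0 0"}}

```text
clock: 12.23
eef_pos: [0.472, 0.1421, 0.2302]
tool_rot: [-0.163, 0.938, 0.051, 0.301]
ft_force: [-0.1, -0.5, 0.3]
grip_width: 0.034
grasp_force: 0.0
```

```bash
python3 look.py rel1 "(292,125)" "(246,140)"; python3 d.py -.055 .006 "[-.059,0,-.0016]" "[-.0007,0]"; python3 -c "
from h import *
o=bot.get_obs();print(o['eef_pos'],o['joint_pos'])"
```

```text
eye in pin frame mm [  1.8482  -0.0349 147.6425]
spanner z in pin [-0.0037  0.001   1.    ]
norm shift [ 0.1498  0.0538 -0.2338] turn [-0.0002  0.0049  0.0003]
per 10mm down [ 0.0108  0.0039 -0.0164] F pin [ 0.7137  0.3135 -0.0899] 12.3333 0.03447198176025999
[0.47158321 0.14204157 0.22627465] [ 0.26529995 -0.19229884 -0.6555696   0.49437483  0.04424365 -0.06471898]
```

View pics/rel1.png

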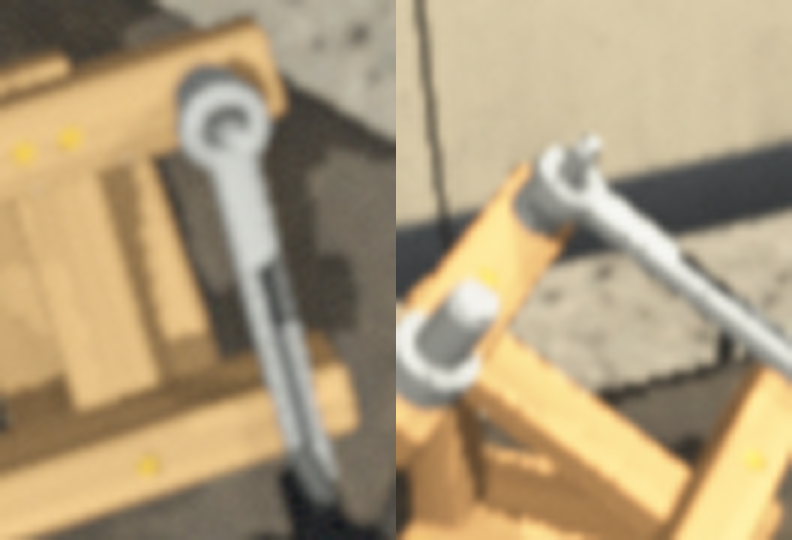

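The small ring is seated on the thin pin's collar and its handle rests on the lower rail. Next is the large spanner.

>>> {"fn": "step_arm", "kwargs": {"targets": "-0.2 -0.02 -0.06 0.04 -0.262 0.732 0;-0.2 -0.02 -0.06 0.04 -0.262 0.732 0;-0.2 -0.02 -0.06 0.04 -0.262 0.732 0;-0.2 -0.02 -0.06 0.04 -0.262 0.732 0;-0.2 -0.02 -0.06 0.04 -0.262 0.732 0;-0.2 -0.02 -0.06 0.04 -0.262 0.732 0"}}

```text
clock: 12.83
eef_pos: [0.4639, 0.1129, 0.241]
tool_rot: [-0.171, 0.985, -0.001, -0.005]
ft_force: [0.5, 0.7, -0.7]
grip_width: 0.0342
grasp_force: 0.0
```

>>> {"fn": "step_arm", "kwargs": {"targets": "1 -0.02 -0.08 0 0 0 0.76;1 -0.02 -0.08 0 0 0 0.76;1 -0.02 -0.08 0 0 0 0.76;1 -0.02 -0.08 0 0 0 0.76;1 -0.02 -0.08 0 0 0 0.76"}}

```text
clock: 13.25
eef_pos: [0.4511, 0.0717, 0.2424]
tool_rot: [-0.456, 0.89, 0.001, -0.001]
ft_force: [-0.0, -0.9, -0.0]
grip_width: 0.0855
grasp_force: 0.0
```

>>> {"fn": "step_arm", "kwargs": {"targets": "1 -0.02 -0.08 0 0 0 0.76;1 -0.02 -0.08 0 0 0 0.76;1 -0.02 -0.08 0 0 0 0.76;1 -0.02 -0.08 0 0 0 0.76;1 -0.02 -0.08 0 0 0 0.76"}}

```text
clock: 13.67
eef_pos: [0.4411, 0.0317, 0.2427]
tool_rot: [-0.697, 0.717, 0.001, -0.001]
ft_force: [0.1, 0.0, 0.1]
grip_width: 0.0861
grasp_force: 0.0
```

>>> {"fn": "step_arm", "kwargs": {"targets": "1 -0.016 -0.064 -0.1 0 0 0.76;1 -0.016 -0.064 -0.1 0 0 0.76;1 -0.016 -0.064 -0.1 0 0 0.76;1 -0.016 -0.064 -0.1 0 0 0.76;1 -0.016 -0.064 -0.1 0 0 0.76"}}

```text
clock: 14.08
eef_pos: [0.4325, -0.0003, 0.1922]
tool_rot: [0.877, -0.48, -0.002, 0.001]
ft_force: [-0.4, -0.0, 0.3]
grip_width: 0.0856
grasp_force: 0.0
```

>>> {"fn": "step_arm", "kwargs": {"targets": "1 0 0 -0.1 0 0 0.76;1 0 0 -0.1 0 0 0.76;1 0 0 -0.1 0 0 0.76;1 0 0 -0.1 0 0 0.76;1 0 0 -0.1 0 0 0.76;1 0 0 -0.1 0 0 0.76;1 0 0 -0.1 0 0 0.76;1 0 0 -0.1 0 0 0.76"}}

```text
clock: 14.75
eef_pos: [0.4329, -0.0, 0.1439]
tool_rot: [0.979, -0.204, -0.001, -0.0]
ft_force: [-0.8, -1.0, 0.8]
grip_width: 0.0855
grasp_force: 0.0
```

Run:
```python
from h import *
np.set_printoptions(precision=4,suppress=True)
o=bot.get_obs(); print(o["clock"],o["eef_pos"],o["joint_pos"],o["ft_force"])
y=2.73+np.pi; Rt=np.c_[[np.cos(y),np.sin(y),0],[np.sin(y),-np.cos(y),0],[0,0,-1]]
print((np.array([.4335,-.0005,.003])-o["eef_pos"])/.5,(R.from_matrix(Rt)*R.from_quat(o["tool_rot"]).inv()).as_rotvec()/(np.pi/4))
```

```text
14.75 [ 0.4329 -0.      0.1439] [-0.0006  0.1732 -0.3187  1.0812  0.0009 -2.7305] [-0.7668 -1.0017  0.8111]
[ 0.0013 -0.001  -0.2818] [-0.0011 -0.003   0.0002]
```

>>> {"fn": "step_arm", "kwargs": {"targets": "1 0.001 -0.001 -0.08 -0.001 -0.003 0;1 0.001 -0.001 -0.16 -0.001 -0.003 0;1 0.001 -0.001 -0.22 -0.001 -0.003 0;1 0.001 -0.001 -0.265 -0.001 -0.003 0;1 0.001 -0.001 -0.281 -0.001 -0.003 0;1 0.001 -0.001 -0.281 -0.001 -0.003 0;-1 0.001 -0.001 -0.281 -0.001 -0.003 0;-1 0.001 -0.001 -0.281 -0.001 -0.003 0;-1 0.001 -0.001 -0.281 -0.001 -0.003 0;-1 0.001 -0.001 -0.281 -0.001 -0.003 0"}}

```text
clock: 15.58
eef_pos: [0.435, -0.0005, 0.0059]
tool_rot: [0.979, -0.204, 0.003, -0.001]
ft_force: [-0.0, 0.1, 0.8]
grip_width: 0.0387
grasp_force: 0.0
```

>>> {"fn": "step_arm", "kwargs": {"targets": "-1 0 0 0 0 0 0;-1 0 0 0 0 0 0;-1 0 0 0 0 0 0;-1 0 0 0 0 0 0;-1 0 0 0 0 0 0"}}

```text
clock: 16.0
eef_pos: [0.4344, -0.0007, 0.0056]
tool_rot: [0.979, -0.203, 0.002, -0.0]
ft_force: [-0.5, -0.1, 6.4]
grip_width: 0.0154
grasp_force: 58.7
```

Run:
```python
from h import *
np.set_printoptions(precision=4,suppress=True)
o=bot.get_obs(); M=R.from_quat(o["tool_rot"]).as_matrix()
eye=np.array([.4335+.06*np.cos(2.73),-.0005+.06*np.sin(2.73),.006])
print("eye tool",M.T@(eye-o["eef_pos"])); print(o["eef_pos"])
print(goal(.055,.08,np.array([-.06,0,-.003])))
```

```text
eye tool [-0.0609  0.0001 -0.0006]
[ 0.4344 -0.0007  0.0056]
(array([0.47  , 0.2584, 0.1687]), array([[-0.7712, -0.3372,  0.54  ],
       [-0.2762,  0.9414,  0.1934],
       [-0.5736,  0.    , -0.8192]]))
```

>>> {"fn": "step_arm", "kwargs": {"targets": "-1 0 0 0.08 0 0 0;-1 0 0 0.16 0 0 0;-1 0 0 0.24 0 0 0;-1 0 0 0.32 0 0 0;-1 0 0 0.4 0 0 0;-1 0 0 0.48 0 0 0;-1 0 0 0.5 0 0 0;-1 0 0 0.5 0 0 0"}}

```text
clock: 16.67
eef_pos: [0.4358, -0.0005, 0.2586]
tool_rot: [0.979, -0.203, 0.005, -0.001]
ft_force: [0.8, -0.5, -1.6]
grip_width: 0.0159
grasp_force: 59.6
```

>>> {"fn": "step_arm", "kwargs": {"targets": "-1 0.0175 0.13 0 0 0 -0.76;-1 0.0175 0.13 0 0 0 -0.76;-1 0.0175 0.13 0 0 0 -0.76;-1 0.0175 0.13 0 0 0 -0.76;-1 0.0175 0.13 0 0 0 -0.76"}}

```text
clock: 17.08
eef_pos: [0.441, 0.0649, 0.2521]
tool_rot: [0.875, -0.484, -0.001, 0.001]
ft_force: [0.4, 0.4, -1.8]
grip_width: 0.0156
grasp_force: 59.7
```

>>> {"fn": "step_arm", "kwargs": {"targets": "-1 0.0175 0.13 0 0 0 -0.76;-1 0.0175 0.13 0 0 0 -0.76;-1 0.0175 0.13 0 0 0 -0.76;-1 0.0175 0.13 0 0 0 -0.76;-1 0.0175 0.13 0 0 0 -0.76"}}

```text
clock: 17.5
eef_pos: [0.4497, 0.1297, 0.2519]
tool_rot: [-0.694, 0.72, 0.0, -0.002]
ft_force: [-0.6, -0.6, -1.6]
grip_width: 0.0152
grasp_force: 59.7
```

>>> {"fn": "step_arm", "kwargs": {"targets": "-1 0.0175 0.13 0 0 0 -0.76;-1 0.0175 0.13 0 0 0 -0.76;-1 0.0175 0.13 0 0 0 -0.76;-1 0.0175 0.13 0 0 0 -0.76;-1 0.0175 0.13 0 0 0 -0.76"}}

```text
clock: 17.92
eef_pos: [0.4585, 0.1946, 0.2518]
tool_rot: [-0.451, 0.892, -0.001, -0.003]
ft_force: [-0.3, -0.5, -0.8]
grip_width: 0.0157
grasp_force: 59.7
```

>>> {"fn": "step_arm", "kwargs": {"targets": "-1 0.0175 0.13 0 0 0 -0.76;-1 0.0175 0.13 0 0 0 -0.76;-1 0.0175 0.13 0 0 0 -0.76;-1 0.0175 0.13 0 0 0 -0.76;-1 0.0175 0.13 0 0 0 -0.76;-1 0.0175 0.13 0 0 0 -0.76"}}

```text
clock: 18.42
eef_pos: [0.4674, 0.2591, 0.2519]
tool_rot: [-0.171, 0.985, -0.001, -0.003]
ft_force: [0.0, -0.4, -2.1]
grip_width: 0.0158
grasp_force: 59.7
```

>>> {"fn": "step_arm", "kwargs": {"targets": "-1 0 0 0 0.262 -0.732 0;-1 0 0 0 0.262 -0.732 0;-1 0 0 0 0.262 -0.732 0;-1 0 0 0 0.262 -0.732 0;-1 0 0 0 0.262 -0.732 0;-1 0 0 0 0.262 -0.732 0;-1 0 0 0 0.262 -0.732 0;-1 0 0 0 0.262 -0.732 0;-1 0 0 0 0.262 -0.732 0"}}

```text
clock: 19.17
eef_pos: [0.4718, 0.2613, 0.2581]
tool_rot: [-0.163, 0.939, 0.052, 0.297]
ft_force: [0.6, 0.7, -1.1]
grip_width: 0.0157
grasp_force: 59.7
```

```bash
python3 d.py .055 .050 "[-.0608,0,-.001]" "[-.0007,0]"
```

```text
eye in pin frame mm [ 55.0735   2.147  149.8539]
spanner z in pin [-0.0021  0.0002  1.    ]
norm shift [ 0.0242  0.0041 -0.2266] turn [-0.0007  0.0026  0.0001]
per 10mm down [ 0.0108  0.0039 -0.0164] F pin [ 0.0086  0.4239 -1.3685] 19.1667 0.015661134926030593
```

>>> {"fn": "step_arm", "kwargs": {"targets": "-1 0.024 0.004 -0.07 0 0.003 0;-1 0.024 0.004 -0.14 0 0.003 0;-1 0.024 0.004 -0.2 0 0.003 0;-1 0.024 0.004 -0.226 0 0.003 0;-1 0.024 0.004 -0.226 0 0.003 0;-1 0.024 0.004 -0.226 0 0.003 0;-1 0.024 0.004 -0.226 0 0.003 0;-1 0.024 0.004 -0.226 0 0.003 0"}}

```text
clock: 19.83
eef_pos: [0.483, 0.2629, 0.1444]
tool_rot: [-0.163, 0.94, 0.052, 0.296]
ft_force: [-0.3, 0.6, -2.0]
grip_width: 0.0157
grasp_force: 59.7
```

```bash
python3 d.py .055 .036 "[-.0608,0,-.001]" "[-.0007,0]"; python3 look.py hov4 "(240,115)" "(222,150)"
python3 - <<'E'
from h import *
np.set_printoptions(precision=1,suppress=True)
e=np.array([-.0608,0,-.001])
o=bot.get_obs(); M=R.from_quat(o["tool_rot"]).as_matrix(); p=o["eef_pos"]+M@e
for n,c in(("top",(240,115)),("scene",(222,150))): print(n,[(proj(n,x)[0]-c+.5)*6-.5 for x in (p-M[:,2]*.006,p+M[:,2]*.006,pose2(Q,[pin(.055,.03)]),pose2(Q,[pin(.055,0)]))])
E
```

```text
eye in pin frame mm [-1.0753 -0.2112 50.2608]
spanner z in pin [-0.0005 -0.0004  1.    ]
norm shift [ 0.0169  0.0064 -0.0221] turn [-0.0011  0.0003  0.0004]
per 10mm down [ 0.0108  0.0039 -0.0164] F pin [-1.2731  0.634  -1.6046] 19.8333 0.015665560367063444
top [array([229.4, 346.3]), array([224.5, 331.4]), array([214.8, 306. ]), array([203.4, 271.4])]
scene [array([267.1, 199.9]), array([249.6, 221.7]), array([221.5, 242.2]), array([179.9, 293.8])]
```

View pics/hov4.png

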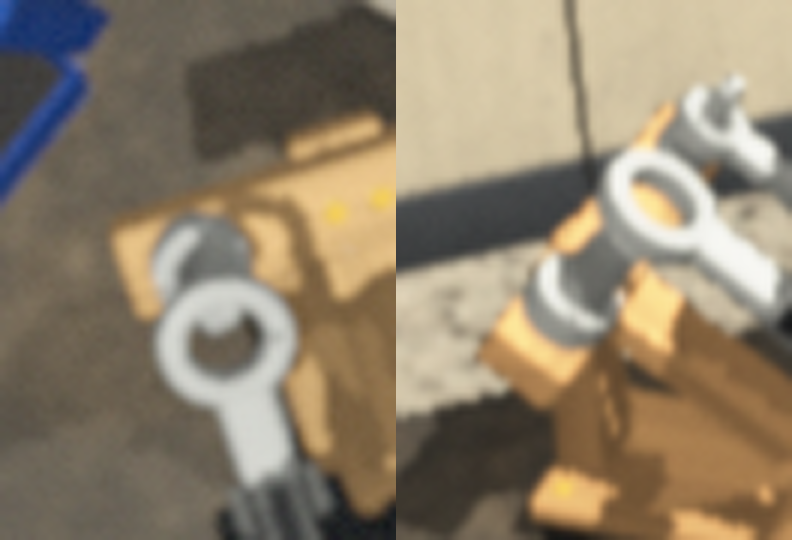

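The large ring hovers over the thick pin, and the tip shows through the hole at about (218,310). It is within roughly 1 mm, so I'll slide it down.

>>> {"fn": "step_arm", "kwargs": {"targets": "-1 0.007 0.0023 -0.008 0 0 0;-1 0.013 0.0043 -0.017 0 0 0;-1 0.019 0.0063 -0.026 0 0 0;-1 0.025 0.0085 -0.035 0 0 0;-1 0.0316 0.0107 -0.045 0 0 0;-1 0.0316 0.0107 -0.045 0 0 0;-1 0.0316 0.0107 -0.045 0 0 0"}}

```text
clock: 20.52
eef_pos: [0.4979, 0.2675, 0.12]
tool_rot: [-0.163, 0.94, 0.051, 0.296]
ft_force: [3.7, 1.2, 1.6]
grip_width: 0.0159
grasp_force: 59.8
```

```bash
python3 d.py .055 .008 "[-.0608,0,-.001]" "[-.0007,0]"
```

```text
eye in pin frame mm [-2.325  -0.8274 21.1616]
spanner z in pin [0.0013 0.0002 1.    ]
norm shift [ 0.0174  0.0079 -0.019 ] turn [ 0.0003 -0.0016  0.0007]
per 10mm down [ 0.0108  0.0039 -0.0164] F pin [ 4.1327 -0.1668 -0.8849] 20.5167 0.015908653399178997
```

>>> {"fn": "step_arm", "kwargs": {"targets": "-1 0.0019 0.0007 0.0014 0 -0.002 0;-1 0.006 0.002 -0.005 0 -0.002 0;-1 0.011 0.004 -0.012 0 -0.002 0;-1 0.0159 0.0058 -0.0199 0 -0.002 0;-1 0.0159 0.0058 -0.0199 0 -0.002 0;-1 0.0159 0.0058 -0.0199 0 -0.002 0"}}

```text
clock: 21.02
eef_pos: [0.5051, 0.27, 0.1093]
tool_rot: [-0.163, 0.94, 0.051, 0.296]
ft_force: [4.1, 1.4, 1.1]
grip_width: 0.0158
grasp_force: 59.7
```

```bash
python3 d.py .055 .006 "[-.0608,0,-.001]" "[-.0007,0]"
```

```text
eye in pin frame mm [-2.3029 -0.8741  8.0383]
spanner z in pin [0.0017 0.0008 1.    ]
norm shift [ 0.0053  0.0037 -0.0009] turn [ 0.0015 -0.0017  0.0006]
per 10mm down [ 0.0108  0.0039 -0.0164] F pin [ 4.2016 -0.0702 -1.5984] 21.0167 0.015797178884682225
```

>>> {"fn": "step_arm", "kwargs": {"targets": "-1 0.0015 0.0006 0.0011 0 0 0;-1 0.0037 0.0014 -0.0022 0 0 0;-1 0.0037 0.0014 -0.0022 0 0 0;-1 0.0037 0.0014 -0.0022 0 0 0;-0.1 0.0037 0.0014 -0.0022 0 0 0;-0.1 0.0037 0.0014 -0.0022 0 0 0;-0.1 0.0037 0.0014 -0.0022 0 0 0;-0.1 0.0037 0.0014 -0.0022 0 0 0;-0.1 0.0037 0.0014 -0.0022 0 0 0"}}

```text
clock: 21.77
eef_pos: [0.5055, 0.27, 0.1071]
tool_rot: [-0.163, 0.94, 0.051, 0.294]
ft_force: [-0.3, 0.7, 0.1]
grip_width: 0.0383
grasp_force: 0.0
```

>>> {"fn": "step_arm", "kwargs": {"targets": "-0.1 -0.02 -0.007 0.03 0 0 0;-0.1 -0.05 -0.018 0.08 0 0 0;-0.1 -0.09 -0.032 0.14 0 0 0;-0.1 -0.15 -0.054 0.23 0 0 0;-0.1 -0.2 -0.072 0.3 0 0 0;-0.1 -0.22 -0.08 0.33 0 0 0;-0.1 -0.22 -0.08 0.33 0 0 0"}}

```text
clock: 22.35
eef_pos: [0.3962, 0.2311, 0.2801]
tool_rot: [-0.163, 0.939, 0.053, 0.3]
ft_force: [-0.2, 0.8, 0.2]
grip_width: 0.0384
grasp_force: 0.0
```

Run:
```python
from h import *
out=[]
for n,(x,y) in(("top",(250,122)),("scene",(235,145))):
    im=bot.camera(n)[:,:,::-1]; cv2.imwrite(f"pics/end_{n}.png",im)
    out.append(cv2.resize(im[y:y+110,x:x+100],None,fx=4,fy=4,interpolation=cv2.INTER_CUBIC))
cv2.imwrite("pics/end.png",np.hstack(out)); print(bot.get_obs()["clock"])
np.set_printoptions(precision=1,suppress=True)
for n,c in(("top",(250,122)),("scene",(235,145))):
  for y in(.055,-.055):
    pts=[pin(y,.03),pin(y,.012),pin(y,.012)-.14*UP]
    print(n,y,(proj(n,pose2(Q,pts))-c+.5)*4-.5)
```

```text
22.45
top 0.055 [[103.  175.9]
 [ 98.4 161.8]
 [180.  401.7]]
top -0.055 [[324.1 102.5]
 [315.7  89.8]
 [382.1 333.1]]
scene 0.055 [[ 95.5 181.3]
 [ 78.7 202.1]
 [293.9 364.5]]
scene -0.055 [[171.3  76.7]
 [155.3  96.8]
 [349.  246.4]]
```

View pics/end.png

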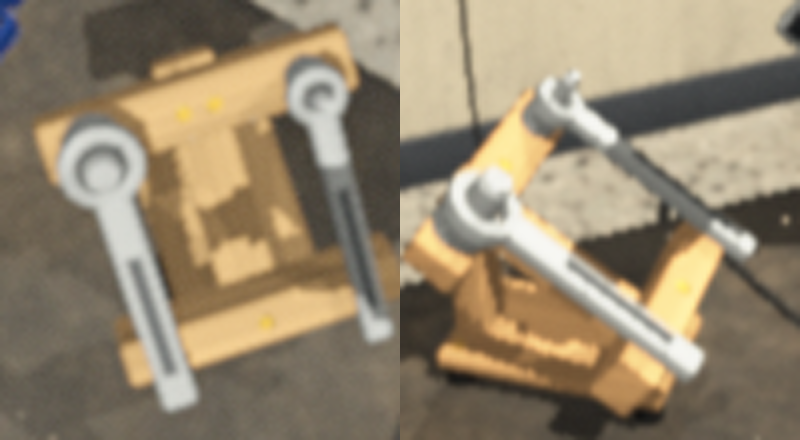

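Both spanners are on their pins. The handle ends, at top (177,400) and (376,333), match the predicted seated positions, and the gripper is clear. I'm handing the job in.

```bash
python3 -c "
from workcell import bot
print(bot.job_done())"
```

```text
the job is handed in; nothing more can be done
None
```

The job is handed in at about 22 s of the 66 s allowed: in the last camera check, the larger ring sat on the thick pin's collar and the smaller on the thin pin's, with both handles on the lower rail and the gripper clear; I never moved the arm to the jaw or offcut, but did not re-measure them, and no verdict was returned.

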